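# Push the empty tin off the counter into the recycling tub

## Robot

A 7-joint arm with a two-finger parallel gripper is mounted at the origin on the work surface. World frame = base frame: x ahead of the robot, y to its left, z up, the work surface at z = 0. Lengths are in mm, angles in rad, forces in N, time in s.
With the tool pointing down it reaches from about 400 to 750 mm from the base axis. Payload 19.5 kg.
Tool frame: the origin (TCP) lies midway between the tips of the shut fingers; the grasp point (between the pads) lies 19 mm behind it (ctrl.pinch_z is the distance from the TCP to the grasp point, in mm); z points along the fingers, y is the line along which they close (so a half turn about z gives the same grasp; the last joint's range is limited). The gripper opens to 85 mm and grips with 20 to 120 N. Pads are 22 mm wide; open, the fingers measure 114 mm over their backs; the gripper's body (76 mm by 85 mm) begins 54 mm behind the grasp point. The pads swing forward as they close: fully open they stand 13 mm farther back than shut.
Start: joints at [-1.375, 0.707, -0.028, 1.485, 0.022, 0.951, -0.075], TCP at [135.439, 558.794, 231.268] pointing down, gripper open.
Joint ranges: [-2.71, 2.71], [-0.32, 2.16], [-1.57, 1.52], [0, 2.45], [-1.46, 4.6], [0, 2.02], [-2.83, 2.83]. Speed limits (rad/s): [1.89, 1.89, 2.57, 2.57, 3.01, 3.01, 3.01].

## Interface

Orientations are given as a rotation vector (axis times angle).
In Python, from bench import ctrl gives the robot as it stands.
- The arm moves only by the tool arm_command, never from a script. Its argument "series" is a list of rows, each an object with "gripper": the opening in per cent of the stroke, from 0 (shut) to 100 (fully open); "translation": the shift along the tool's x, y, z in mm, a list of three; "yaw": the turn about the tool's z in degrees. In form: [{"gripper": gripper, "translation": [dx, dy, dz], "yaw": yaw}, ...]. A call has 1 to 5 rows; each row is the pose to reach, as a shift and turn from the pose commanded when the call began, along the tool's axes at that moment; what a row does not reach only later rows make up. A row lasts 1/10 s, in which the tool goes at most 50 mm and 8.59 degrees, less where a joint would pass 70% of its speed; a pose out of reach is approached as far as the arm can. A call with a gripper value outside its range is refused whole. The fingers move at their own pace and stop on an object; "grip_force" is the grip in N (left out, the last holds). Time passes only in rows, so rows that repeat a pose let the fingers close. It gives the time, the measured TCP pose, the force, the opening and the grip force at its end, in the units of the state.
- ctrl.read_state(): the state, without advancing time (a new reading comes with each control period).
- ctrl.read_camera(name): name is "scene" or "top"; returns a dict with "color" (400x640x3 uint8, blue, green, red), "camera_matrix" (3x3 intrinsics, pixels), "xyz" and "orientation" of the camera in the world. Camera axes: x right, y down, z forward; pixel columns grow to the right and rows downward; lengths in mm; the calibration is good to about 2 mm. A picture is of the moment at which its call begins. There is no depth.
- ctrl.finish_job(): hands the job in; it is judged then, once.
Trained networks look in a picture, given as the dict that the camera call returned (one of the last four; its "shot" number tells which), for a name from the list of things; names that differ only in an ending like _2 or _b are one class to them, and where a whole thing is asked for, a point or a joint stands for the part that bears it (a point fixed in the world has none). Each returns a list of dicts, best first, with "score" (0 to 1); they miss things now and then, are a little off and sometimes report something else, mostly with a low value. They report only what shows in the picture. A call takes as long as a camera call. They do not tell look-alikes from the thing itself.
- ctrl.find_in(picture, name): "position" ([column, row] in pixels, amid what is visible of it).
- ctrl.regions_of(picture, name): "mask" (400x640 bool, what is visible of it) and "position" ([column, row] in pixels, amid what is visible of it).
The state is a dict: "clock": time; "joint_positions": joint angles; "qvel": joint speeds; "joint_efforts": joint torques, N m; "ee_pos": TCP position; "tool_rot": TCP orientation; "force": force on the tool from outside, world axes, zero at the start; "wrist_torque": the same for the moment, N m; "width": opening from 0.0 (shut) to 1.0 (fully open); "grip_force": force on a finger pad.
Only numpy, scipy, OpenCV 4.12 (cv2) and the standard library are available. Lean on these libraries where they do the work, as an engineer would, in place of code of your own. Each camera call takes 0.05 s, during which the arm holds its last target. There are 200 camera calls.

## Task

The oblong fish tin on the tiled counter is empty. Without picking it up, push it along the counter and over the front edge (the edge facing away from the robot) so that it drops into the grey recycling tub standing below. Leave the round tin, which is still full, where it stands.

Things in the scene. Friction and masses are not known exactly. Their poses are not given: they have to be found in the camera images.
- oblong_tin: The empty oblong fish tin: plain steel, open at the top, 60 mm (its x) by 105 mm (its y), 24 mm high, walls 3 mm, about 40 g, loose. It lies upright on the counter with its long side roughly along the counter's front edge. Origin: centre of its underside; z up.
- round_tin: The full round tin, to be left alone (it may shift by no more than 20 mm): plain steel, closed, 84 mm across, 30 mm high, about 190 g, loose, beside the oblong tin on its left or its right. Origin: centre of its underside; z up.
- tub: Open grey plastic recycling tub, 280 mm (its x) by 420 mm (its y), 105 mm high, walls and floor 6 mm, fixed on a wooden stool below the counter's front edge. Its rim is 45 mm below the counter top and its near wall is tucked under the edge, so that whatever goes over the edge in front of it drops in; both tins stand within its width. Origin: centre of its underside, 150 mm below the counter top; x points away from the robot (it may be turned by up to 3 degrees), z up.
- edge (a point): Middle of the counter's front edge, at the height of the counter top (z = 0). The edge is straight and runs along world y; the counter lies on its robot side (smaller x) and beyond it (larger x) there is a free drop. The counter is 35 mm thick.
Not all that is in view belongs to the job. Leave any green or red look-alike of the oblong_tin alone.

How it is judged:
By the outcome, as a careful person would: the job done as asked, in the order asked, and still so for the second after the job is handed in, with the robot touching nothing.
It also fails if it takes over 29 s, if anything falls off the work surface, if the arm or the gripper's body presses on something with over 40 N, if the wrist force passes 120 N, or if a joint passes its speed limit or range.

## Working session

There is one attempt and no reset: what is moved stays moved. The work goes in short steps, Python scripts to look and compute and a tool call to move; the robot and the scene stay as the last step left them, time stands still between calls to the robot, and variables do not carry over. Pictures are saved under pics/ and viewed, at most 10 in all, crops included, and the job is handed in when it is done.

Besides the shell and the picture viewer there is one more tool, called after "Request:" as name(argument=value, ...) on one line, values as JSON. arm_command: Moves the arm, as the interface text tells. Its arguments: {"type":"object","properties":{"series":{"type":"array"},"grip_force":{"type":"number"}},"required":["series"]}

```bash
mkdir -p pics
cat > h.py <<'E'
import numpy as np,cv2
from scipy.spatial.transform import Rotation as R
from bench import ctrl
def rot(p):
    o=np.array(p["orientation"],float)
    return o if o.shape==(3,3) else R.from_rotvec(o).as_matrix()
def w(p,uv,z):
    K=np.array(p["camera_matrix"]);d=rot(p)@np.linalg.inv(K)@np.array([uv[0],uv[1],1.])
    c=np.array(p["xyz"],float);return c+d*(z-c[2])/d[2]
E
python3 - <<'E'
from h import *
for n in("top","scene"):
    p=ctrl.read_camera(n);cv2.imwrite(f"pics/{n}0.png",p["color"]);print(n,p["xyz"],p["orientation"])
    for t in("oblong_tin","round_tin","tub","edge"):
        for r in ctrl.regions_of(p,t):
            m=r["mask"];c=cv2.findContours(m.astype('uint8'),0,1)[0];b=cv2.minAreaRect(max(c,key=cv2.contourArea)) if c else 0
            print(t,round(r["score"],2),r["position"],w(p,r["position"],24).round(),b, np.array([w(p,q,24)[:2] for q in cv2.boxPoints(b)]).round().tolist() if b else '')
s=ctrl.read_state();print(s)
E
```

```text
top [278.66891206 -32.51897733 954.68422166] [-2.15571043  2.04243285 -0.22631856]
oblong_tin 0.94 [346.1, 284.6] [337. -69.  24.] ((347.0491638183594, 284.9590148925781), (34.675193786621094, 58.93877410888672), 5.19442892074585) [[284.0, -36.0], [392.0, -41.0], [390.0, -106.0], [282.0, -100.0]]
oblong_tin 0.9 [413.8, 213.3] [ 478. -192.   24.] ((414.5129089355469, 213.52871704101562), (57.40424728393555, 35.33253479003906), 20.85445785522461) [[462.0, -131.0], [528.0, -153.0], [494.0, -256.0], [428.0, -233.0]]
oblong_tin 0.84 [438.2, 320.6] [ 281. -239.   24.] ((437.1091003417969, 319.91925048828125), (35.9266242980957, 59.5583610534668), 64.79887390136719) [[285.0, -174.0], [336.0, -272.0], [279.0, -300.0], [230.0, -203.0]]
oblong_tin 0.7 [223.3, 226.5] [433. 169.  24.] ((223.0369873046875, 225.5914306640625), (56.855350494384766, 34.09556579589844), 41.423667907714844) [[443.0, 233.0], [495.0, 195.0], [427.0, 107.0], [376.0, 145.0]]
round_tin 0.71 [410.8, 212.7] [ 479. -186.   24.] ((413.9381408691406, 213.86082458496094), (57.50844192504883, 33.815826416015625), 21.037511825561523) [[463.0, -130.0], [526.0, -151.0], [491.0, -255.0], [429.0, -232.0]]
round_tin 0.59 [306.1, 204.4] [485.  15.  24.] ((305.0, 201.5), (45.0, 42.0), 90.0) [[533.0, 60.0], [537.0, -21.0], [448.0, -26.0], [444.0, 54.0]]
tub 0.9 [367.5, 98.9] [709. -95.  24.] ((368.33892822265625, 98.69375610351562), (203.7989501953125, 97.41189575195312), 4.735583305358887) [[613.0, 108.0], [825.0, 109.0], [809.0, -311.0], [599.0, -292.0]]Traceback (most recent call last):
  File "<stdin>", line 5, in <module>
ValueError: it knows: oblong_tin, round_tin, tub
```

Run:
```python
from h import *
p=ctrl.read_camera("scene");cv2.imwrite("pics/scene0.png",p["color"]);print(p["xyz"],p["orientation"])
for t in("oblong_tin","round_tin"):
    for r in ctrl.regions_of(p,t): print(t,round(r["score"],2),r["position"],w(p,r["position"],12).round())
s=ctrl.read_state();print({k:np.round(s[k],3).tolist() for k in s})
```

```text
[ 905.9077611  -365.34581615  690.09130612] [-2.32094987 -1.04574438  0.33078961]
oblong_tin 0.92 [349.7, 114.4] [427. 177.  12.]
oblong_tin 0.89 [221.7, 223.9] [ 477. -199.   12.]
oblong_tin 0.81 [148.9, 172.7] [ 283. -238.   12.]
oblong_tin 0.65 [235.6, 145.2] [336. -66.  12.]
round_tin 0.72 [312.7, 167.9] [488.  13.  12.]
{'clock': 0.35, 'joint_positions': [-1.375, 0.707, -0.028, 1.485, 0.022, 0.951, -0.076], 'qvel': [0.001, -0.001, 0.0, 0.002, -0.0, -0.001, -0.001], 'joint_efforts': [-0.001, -88.226, 1.233, -23.614, 0.017, 0.003, 0.0], 'ee_pos': [135.419, 558.743, 231.158], 'tool_rot': [-0.373, -3.119, 0.001], 'force': [-0.688, -0.251, 0.444], 'wrist_torque': [0.022, -0.001, -0.028], 'grip_force': 0.0, 'width': 1.001}
```

View pics/top0.png

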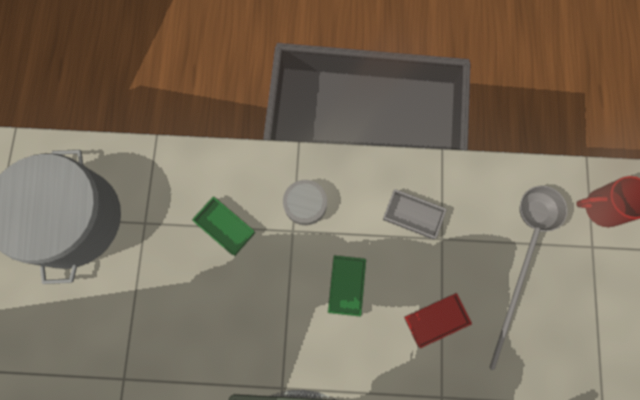

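View pics/scene0.png

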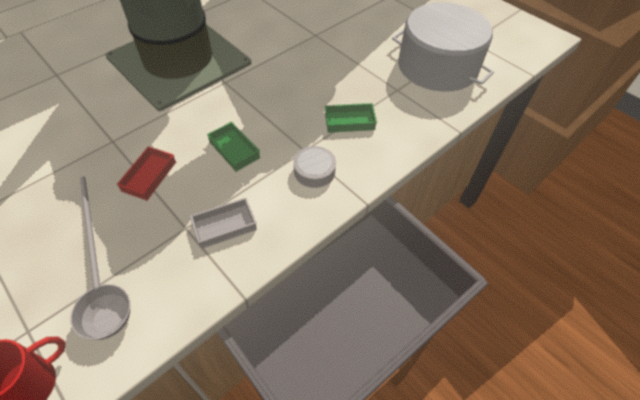

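Candidates for the tin in the top image are the steel oblong tin at (414,213), green ones at (223,226) and (346,285), and a red one at (438,320). I choose the plain steel one at (414,213). The round tin is at (306,203), the tub spans columns 268–467, and the edge runs at about rows 128–157.

Run:
```python
from h import *
im=cv2.imread("pics/top0.png");cv2.imwrite("pics/crop.png",cv2.resize(im[110:250,260:480],None,fx=3.5,fy=3.5,interpolation=cv2.INTER_CUBIC))
p=ctrl.read_camera("top")
for q in((0,128),(157,135),(299,141.5),(443,150),(586,157)):print("edge",w(p,q,0).round())
for q in((281,46),(468,62),(467,148),(266,138)):print("tub rim",w(p,q,-45).round())
r=max(ctrl.regions_of(p,"oblong_tin"),key=lambda r:-abs(r["position"][0]-414))
c=max(cv2.findContours(r["mask"].astype('uint8'),0,1)[0],key=cv2.contourArea)
g=np.array([w(p,q,16)[:2] for q in c[:,0]],np.float32);b=cv2.minAreaRect(g);print(b,cv2.boxPoints(b).round())
```

```text
edge [616. 650.   0.]
edge [618. 327.   0.]
edge [619.  38.   0.]
edge [ 617. -253.    0.]
edge [ 617. -540.    0.]
tub rim [857.  96. -45.]
tub rim [ 840. -318.  -45.]
tub rim [ 640. -314.  -45.]
tub rim [640. 112. -45.]
((479.14581298828125, -193.69650268554688), (109.03760528564453, 67.96087646484375), 70.36186981201172) [[ 429. -234.]
 [ 493. -256.]
 [ 529. -154.]
 [ 465. -131.]]
```

View pics/crop.png

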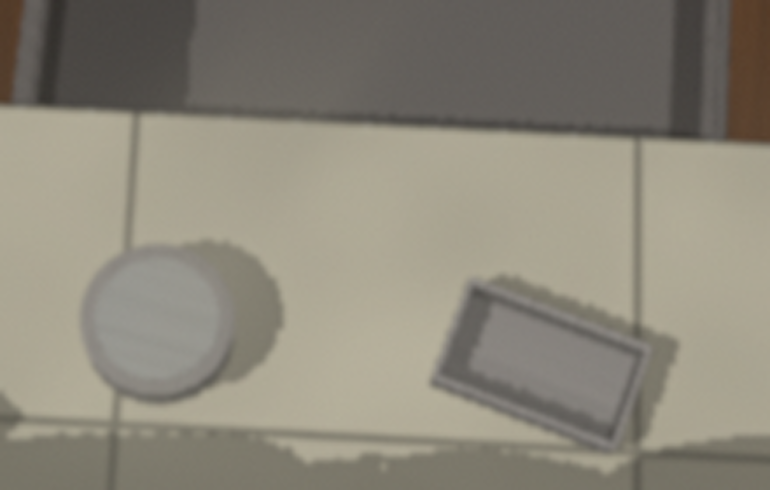

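The crop confirms a plain steel, open oblong tin, at about (479,-194) mm and turned about 20°. The edge is at x≈618, and the tub's inner span (y≈-308 to 105) contains the tin. The plan is to approach behind it with the fingers half open and push along +x.

Request:
arm_command(series=[{"gripper": 50, "translation": [-40, -29, 0], "yaw": -3}, {"gripper": 50, "translation": [-80, -58, 0], "yaw": -6}, {"gripper": 50, "translation": [-120, -87, 0], "yaw": -9}, {"gripper": 50, "translation": [-160, -116, 0], "yaw": -12}, {"gripper": 50, "translation": [-200, -145, 0], "yaw": -13.6}])

```text
clock: 0.95
ee_pos: [296.6, 369.2, 231.4]
tool_rot: [-0.003, 3.141, 0.0]
force: [1.5, 1.3, 0.1]
width: 0.5
grip_force: 0.0
```

Request:
arm_command(series=[{"gripper": 50, "translation": [-20, -44, 0], "yaw": 0}, {"gripper": 50, "translation": [-40, -88, 0], "yaw": 0}, {"gripper": 50, "translation": [-60, -132, 0], "yaw": 0}, {"gripper": 50, "translation": [-80, -176, 0], "yaw": 0}, {"gripper": 50, "translation": [-100, -220, 0], "yaw": 0}])

```text
clock: 1.45
ee_pos: [396.1, 148.9, 231.5]
tool_rot: [0.0, 3.141, 0.0]
force: [1.3, 0.5, 0.1]
width: 0.499
grip_force: 0.0
```

Request:
arm_command(series=[{"gripper": 50, "translation": [0, -45, 0], "yaw": 0}, {"gripper": 50, "translation": [0, -90, 0], "yaw": 0}, {"gripper": 50, "translation": [0, -135, 0], "yaw": 0}, {"gripper": 50, "translation": [0, -180, 0], "yaw": 0}, {"gripper": 50, "translation": [0, -225, 0], "yaw": 0}])

```text
clock: 1.95
ee_pos: [395.2, -76.1, 231.5]
tool_rot: [0.001, 3.141, -0.0]
force: [1.0, -0.3, -0.3]
width: 0.501
grip_force: 0.0
```

Request:
arm_command(series=[{"gripper": 50, "translation": [0, -40, 0], "yaw": 0}, {"gripper": 50, "translation": [0, -80, 0], "yaw": 0}, {"gripper": 50, "translation": [0, -114, 0], "yaw": 0}, {"gripper": 50, "translation": [0, -114, 45], "yaw": 0}, {"gripper": 50, "translation": [0, -114, 90], "yaw": 0}])

```text
clock: 2.45
ee_pos: [395.6, -189.5, 140.7]
tool_rot: [0.005, 3.139, -0.001]
force: [1.4, 0.7, -0.4]
width: 0.497
grip_force: 0.0
```

Request:
arm_command(series=[{"gripper": 50, "translation": [0, 0, 40], "yaw": 0}, {"gripper": 50, "translation": [0, 0, 80], "yaw": 0}, {"gripper": 50, "translation": [0, 0, 105], "yaw": 0}, {"gripper": 50, "translation": [0, 0, 125], "yaw": 0}, {"gripper": 50, "translation": [0, 0, 133], "yaw": 0}])

```text
clock: 2.95
ee_pos: [395.0, -188.0, 6.9]
tool_rot: [-0.0, -3.14, -0.001]
force: [0.2, 1.1, -0.2]
width: 0.499
grip_force: 0.0
```

Run:
```python
from h import *
p=ctrl.read_camera("scene");cv2.imwrite("pics/s1.png",p["color"][100:360,60:460])
s=ctrl.read_state();print(s["ee_pos"],s["force"])
```

```text
[ 395.06014393 -188.00333111    6.79930733] [-0.79054419  1.01168977 -0.9887947 ]
```

View pics/s1.png

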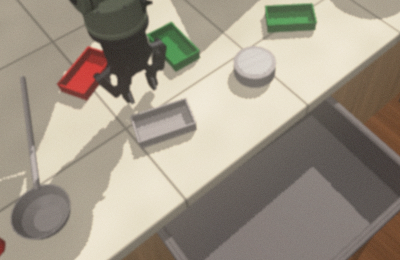

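The fingers stand behind the steel tin (crop ≈(163,122)), clear of the red and green ones. I'll push gently.

Request:
arm_command(series=[{"gripper": 50, "translation": [-12, -3, 0], "yaw": 0}, {"gripper": 50, "translation": [-24, -6, 0], "yaw": 0}, {"gripper": 50, "translation": [-36, -6, 0], "yaw": 0}, {"gripper": 50, "translation": [-48, -6, 0], "yaw": 0}, {"gripper": 50, "translation": [-60, -6, 0], "yaw": 0}])

```text
clock: 3.5
ee_pos: [456.2, -194.6, 9.6]
tool_rot: [0.001, 3.14, -0.001]
force: [-0.7, 0.0, -1.2]
width: 0.501
grip_force: 0.1
```

Request:
arm_command(series=[{"gripper": 50, "translation": [-10, 0, 0], "yaw": 0}, {"gripper": 50, "translation": [-20, 0, 0], "yaw": 0}, {"gripper": 50, "translation": [-30, 0, 0], "yaw": 0}, {"gripper": 50, "translation": [-40, 0, 0], "yaw": 0}, {"gripper": 50, "translation": [-50, 0, 0], "yaw": 0}])

```text
clock: 4.0
ee_pos: [506.1, -194.6, 9.6]
tool_rot: [0.001, 3.141, -0.001]
force: [-0.7, 0.5, -0.4]
width: 0.497
grip_force: 0.1
```

Run:
```python
from h import *
p=ctrl.read_camera("scene");cv2.imwrite("pics/s2.png",p["color"][100:360,60:460])
s=ctrl.read_state();print(s["ee_pos"],s["force"])
```

```text
[ 507.59516703 -194.41450685    9.66776197] [0.53764052 0.60023071 0.62754002]
```

View pics/s2.png

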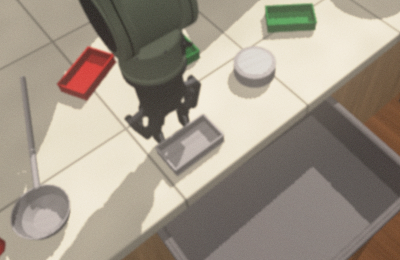

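The tin has squared up against both fingers (crop ≈(190,145)) and the round tin is untouched. I'll carry on over the edge.

Request:
arm_command(series=[{"gripper": 50, "translation": [-12, 0, 0], "yaw": 0}, {"gripper": 50, "translation": [-24, 0, 0], "yaw": 0}, {"gripper": 50, "translation": [-36, 0, 0], "yaw": 0}, {"gripper": 50, "translation": [-48, 0, 0], "yaw": 0}, {"gripper": 50, "translation": [-60, 0, 0], "yaw": 0}])

```text
clock: 4.55
ee_pos: [565.8, -194.6, 9.4]
tool_rot: [0.001, 3.141, -0.0]
force: [-1.4, -0.0, 0.4]
width: 0.5
grip_force: 0.1
```

Request:
arm_command(series=[{"gripper": 50, "translation": [-14, 0, 0], "yaw": 0}, {"gripper": 50, "translation": [-28, 0, 0], "yaw": 0}, {"gripper": 50, "translation": [-42, 0, 0], "yaw": 0}, {"gripper": 50, "translation": [-56, 0, 0], "yaw": 0}, {"gripper": 50, "translation": [-60, 0, 0], "yaw": 0}])

```text
clock: 5.05
ee_pos: [626.3, -194.4, 9.2]
tool_rot: [0.001, 3.14, -0.0]
force: [0.2, -0.4, 0.1]
width: 0.502
grip_force: 0.0
```

Request:
arm_command(series=[{"gripper": 50, "translation": [0, 0, -20], "yaw": 0}, {"gripper": 50, "translation": [0, 0, -50], "yaw": 0}, {"gripper": 50, "translation": [30, 0, -90], "yaw": 0}, {"gripper": 50, "translation": [60, 0, -120], "yaw": 0}, {"gripper": 50, "translation": [100, 0, -140], "yaw": 0}])

```text
clock: 5.55
ee_pos: [524.4, -194.3, 150.7]
tool_rot: [0.001, 3.139, -0.002]
force: [0.5, -0.5, 0.1]
width: 0.498
grip_force: 0.0
```

Request:
arm_command(series=[{"gripper": 50, "translation": [20, 0, 0], "yaw": 0}, {"gripper": 50, "translation": [40, 0, 0], "yaw": 0}, {"gripper": 50, "translation": [50, 0, 0], "yaw": 0}, {"gripper": 50, "translation": [50, 0, 0], "yaw": 0}, {"gripper": 50, "translation": [50, 0, 0], "yaw": 0}])

```text
clock: 6.05
ee_pos: [475.6, -194.4, 148.8]
tool_rot: [0.001, 3.141, -0.0]
force: [0.8, 0.4, -0.2]
width: 0.501
grip_force: 0.0
```

Run:
```python
from h import *
p=ctrl.read_camera("scene");t=ctrl.read_camera("top")
cv2.imwrite("pics/s3.png",np.vstack([p["color"][100:400,60:560],t["color"][20:260,140:640]]))
s=ctrl.read_state();print(s["ee_pos"],s["force"],[(r["score"],w(t,r["position"],24).round()) for r in ctrl.find_in(t,"round_tin")])
```

```text
[ 475.79470973 -194.25121338  148.42468153] [-0.52025647 -0.02871675  0.16270692] [(0.73, array([481.,  20.,  24.]))]
```

View pics/s3.png

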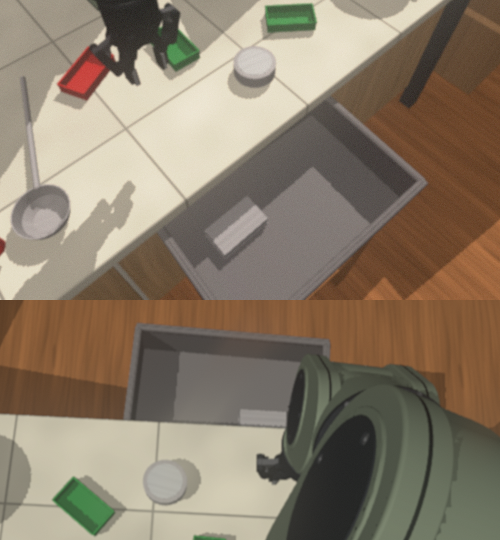

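The tin lies in the tub (scene half ≈(237,228)), the round tin has not moved, and the arm is clear of everything.

```bash
python3 -c "
from bench import ctrl
print(ctrl.finish_job())"
```

```text
the job is handed in; nothing more can be done
None
```

The empty oblong tin was pushed over the front edge and lies in the grey tub, the round tin stayed where it was, and the job was handed in after about 6 s of robot time.

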